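# Latch and lock a specimen transport case

## Task

Make the specimen transport case ready for the courier: swing the lever latch on its lid clockwise until it is fully home against its stop, then turn the key beside it clockwise as far as it goes, so that the case is locked. Where the lever comes home differs from case to case, so feel for the stop and do not force the lever or the key: the key turns fully only when the latch is home. Leave the label roll, the tube rack and the pen pot where they are.

Things in the scene. Friction and masses are not known exactly. Their poses are not given: they have to be found in the camera images.
- case: Specimen transport case, blue with white lid, shut, 300 (x) x 420 (y) x 160 mm high, fixed on the bench. Origin: centre of its underside, z up; -x is the front, hinges at +x. On the lid 160 mm up is a black latch plate 4 mm thick. Lever axis, vertical: x -45, y 0 mm; key axis, vertical: x -45, y -70 mm (case frame).
- lever_grip (a point): Middle of the lever's black grip, 65 mm out from the lever axis and 24 mm above the lid. The lever is a bar 16 mm wide (in the lid's plane), 20 mm high (14 to 34 mm above the lid), ending 88 mm from its axis; round hub 34 mm across, 36 mm high. The space around and 14 mm under the bar is free beyond 28 mm from the axis. Its x axis points along the bar to the hub.
- latch (a joint): Lever angle in rad: 0 with the bar pointing to the case's front (-x), growing clockwise from above, to +y at 1.57. Starts at 0 to 0.3; stays where it is left. Turning takes 5 N at the grip, rising to 8 N. Home is a firm stop (nylon buffer, 7 N per mm at the grip) anywhere from 1.05 to 1.55, not visible; up to 0.05 short of it counts as home. Over about 15 N more than turning takes is forcing it.
- key_grip (a point): Centre of the key's blue bow, 31 mm above the lid on the key axis. The bow is an upright plate 26 mm long, 9 mm thick and 26 mm high (17 to 43 mm above the lid), standing over a steel rosette 28 mm across and 10 mm high. Its x axis lies along the 26 mm side, its y axis across the 9 mm.
- key (a joint): Key angle in rad: 0 with the bow along the case's x, growing clockwise from above. Starts at 0 to 0.1; 1.45 is a solid stop, locked; past 1.3 counts. It turns easily (0.05 N m) and stays where it is left. While the latch is not home, it stops hard at about 0.8: more than about 0.3 N m there, or 0.6 N m at the end of its turn, is forcing it.
- rack_center (a point): Bystander: blue tube rack with capped blood tubes, 100 x 220 mm, 108 mm high over the caps, loose on the bench at one side of the case. Point: in its middle, 22 mm up.
- pot_center (a point): Bystander: white pen pot 80 mm across, 95 mm high, pens to 155 mm, loose on the bench at the other side of the case. Point: in its middle, 47 mm up.
- roll_center (a point): Bystander: white roll of labels, 72 mm across, 40 mm high, lying loose on the rear half of the case's lid. Point: its centre, 20 mm above the lid.

How it is judged (in metres and radians):
On the way, in this order (a step that is already met when the one before it is completed fails the run):
1. the lever has been swung shut, with the key not yet turned to locked (value of joint latch above 0.95 rad and value of joint key below 1 rad), for 0.2 s.
2. the key has been turned to locked, which the latch allows only when it is home (value of joint key above 1.3 rad), for 0.2 s.
At the end, for the whole second after the job is handed in: The key is turned to locked (past 1.3 rad of its 1.45 rad), which needs the lever home to within about 0.06 rad; the lever is still shut (past 0.95 rad); both are at rest; the bystanders are within 20 mm of where they stood (value of joint key above 1.3 rad and value of joint latch above 0.95 rad and velocity of joint key between -0.05 and 0.05 rad/s and velocity of joint latch between -0.05 and 0.05 rad/s); the robot touches nothing.
It fails at once if the lever is forced: the latch bears on its end stop inside the housing with more than 30 N (about 17 N at the grip beyond what turning it takes) (contact force between latch and latch_housing above 30 N).
It fails at once if the key is forced while the latch is not home: its tongue bears on the latch with more than 10 N (about 0.3 N m on the key) (contact force between key and latch above 10 N).
It fails at once if the key is forced at the end of its turn: it bears on its stop in the housing with more than 20 N (about 0.6 N m on the key) (contact force between key and latch_housing above 20 N).
It fails at once if the tube rack, the pen pot or the label roll is moved by more than 20 mm (distance of any of rack_center, pot_center, roll_center from where it was at the start of the episode above 0.02 m).
It also fails if it takes over 72 s, if anything falls off the work surface, if the arm or the gripper's body presses on something with over 40 N, if the wrist force passes 120 N, or if a joint passes its speed limit or range.

## Robot

A 6-joint arm with a two-finger parallel gripper is mounted at the origin on the work surface. World frame = base frame: x ahead of the robot, y to its left, z up, the work surface at z = 0. Lengths are in mm, angles in degrees, forces in N, time in s.
With the tool pointing down it reaches from about 350 to 850 mm from the base axis. Payload 8.1 kg.
Tool frame: the origin (TCP) lies at the very end of the fingers, on their centre line; the grasp point (between the pads) lies 19 mm behind it; z points along the fingers, y is the line along which they close (so a half turn about z gives the same grasp; the last joint's range is limited). The gripper opens to 85 mm and grips with 20 to 120 N. Pads are 22 mm wide; open, the fingers measure 114 mm over their backs; the gripper's body (76 mm by 85 mm) begins 54 mm behind the grasp point. The pads swing forward as they close: fully open they stand 13 mm farther back than shut.
Start: joints at [-76.169, 7.471, 85.268, -0, 87.261, -4.893], TCP at [192.629, -568.242, 231.292] pointing down, gripper open.
Joint ranges: [-169.43, 169.43], [-51.17, 129.36], [1.28, 143.12], [-76.62, 256.62], [0, 156.53], [-152.29, 152.29]. Speed limits (degrees/s): [136.94, 136.94, 159.86, 180, 180, 180].

## Interface

Orientations are given as [roll, pitch, yaw] about the fixed x, y, z axes, in that order (R = Rz(yaw) Ry(pitch) Rx(roll)).
In Python, from bench import sense, eyes, job, models gives the robot as it stands. The module is installed in compiled form; this text tells all that it offers.
- The arm moves only by the tool apply_moves, never from a script. Its argument "rows" is a list of rows, each a list of 6 numbers: the shift along the tool's x, y, z in mm, then the turn, a rotation vector about the tool's x, y, z in rad. In form: [[dx, dy, dz, rx, ry, rz], ...]. A call has exactly 5 rows; each row shifts and turns the commanded pose from where the row before left it, along the tool's axes as they then stand; what a row does not reach is not made up. A row lasts 1/8 s, in which the tool goes at most 62.5 mm and 10.7 degrees, less where a joint would pass 70% of its speed; a pose out of reach is approached as far as the arm can. A call is refused whole if a number of a shift passes 62.5 or a number of a turn 0.188, either way. A call with a gripper value outside its range is refused whole. "fingers" is the finger opening in mm, from 0 to 85.4, set as the call begins (left out, the last holds). The fingers move at their own pace and stop on an object; "grip_force" is the grip in N (left out, the last holds). Time passes only in rows, so rows that do not move let the fingers close, or fill a call up. It gives the time, the measured TCP pose, the force, the opening and the grip force at its end, in the units of the state.
- sense(): the state, without advancing time (a new reading comes with each control period).
- eyes.snapshot(name): name is "scene" or "top" or "wrist"; returns (picture, depth): 400x640x3 uint8, red, green, blue; 400x640 float32, mm along the optical axis (not along the pixel's ray), 0 where there is no reading.
- eyes.get_calibration(name): a dict with "intrinsics" (3x3 intrinsics, pixels), "R" (3x3) and "t" (3): a world point X has camera coordinates R X + t; the wrist camera has in their place "mount" (4x4, takes a point from camera to tool coordinates, whose origin is the TCP and whose axes are the flange's). Camera axes: x right, y down, z forward; pixel columns grow to the right and rows downward; lengths in mm; the calibration is good to about 2 mm. A picture is of the moment at which its call begins: read the wrist's pose just before it. get_calibration takes no time and is no camera call.
- job.hand_in(): hands the job in; it is judged then, once.
Trained networks look in the newest picture that a camera, given by its name, has taken for a name from the list of things; names that differ only in an ending like _2 or _b are one class to them, and where a whole thing is asked for, a point or a joint stands for the part that bears it (a point fixed in the world has none). Each returns a list of dicts, best first, with "confidence" (0 to 1); they miss things now and then, are a little off and sometimes report something else, mostly with a low value. They report only what shows in the picture. A call takes as long as a camera call.
- models.boxes_of(name, camera): "xyz" ([x, y, z] in mm, in world coordinates, good to about 4 mm: the middle of the surface that is visible of it).
- models.cut_out(name, camera): "pixels" (400x640 bool, what is visible of it).
- models.place_of(name, camera): "xyz" ([x, y, z] in mm, in world coordinates, good to about 4 mm: a listed point, or the origin of a listed thing).
The state is a dict: "time": time; "joint_pos": joint angles; "qd": joint speeds; "joint_efforts": joint torques, N m; "tool_pos": TCP position; "tcp_rot": TCP orientation; "ft_force": force on the tool from outside, world axes, zero at the start; "wrist_torque": the same for the moment, N m; "finger_gap": finger opening in mm; "grip_force": force on a finger pad.
Only numpy, scipy, OpenCV 4.12 (cv2) and the standard library are available. Lean on these libraries where they do the work, as an engineer would, in place of code of your own. Each camera call takes 0.05 s, during which the arm holds its last target. There are 200 camera calls.

## Working session

There is one attempt and no reset: what is moved stays moved. The work goes in short steps, Python scripts to look and compute and a tool call to move; the robot and the scene stay as the last step left them, time stands still between calls to the robot, and variables do not carry over. Pictures are saved under pics/ and viewed, at most 10 in all, crops included, and the job is handed in when it is done.

Besides the shell and the picture viewer there is one more tool, called after "Call:" by a JSON object that holds its "api" and its "payload". apply_moves: Moves the arm, as the interface text tells. Its arguments: {"type":"object","properties":{"rows":{"type":"array"},"fingers":{"type":"number"},"grip_force":{"type":"number"}},"required":["rows"]}

```bash
mkdir -p pics; cat > h.py <<'E'
import numpy as np, cv2
from bench import sense, eyes, job, models
def snap(n,f=None):
    p,d=eyes.snapshot(n)
    if f: cv2.imwrite('pics/'+f,p[:,:,::-1])
    return p,d
E
python3 - <<'E'
from h import *
s=sense();print(s)
for c in ['scene','top']:
    snap(c,c+'1.png')
    for n in ['case','lever_grip','key_grip','rack_center','pot_center','roll_center']:
        for r in models.place_of(n,c)[:2]: print(c,n,np.round(r['xyz'],1),round(r['confidence'],2))
a=cv2.imread('pics/scene1.png');b=cv2.imread('pics/top1.png')
cv2.imwrite('pics/both.png',cv2.resize(np.vstack([a,b]),(480,600)))
E
```

```text
{'time': 0.0, 'joint_pos': array([-7.61669838e+01,  7.51472525e+00,  8.53309932e+01, -1.04122269e-03,
        8.72604741e+01, -4.89372545e+00]), 'qd': array([-0.06952528,  0.03403439,  0.04601287, -0.03700033,  0.0567025 ,
        0.02041406]), 'joint_efforts': array([ 3.36875182e-04, -5.69405580e+01, -5.00541902e+01, -2.15644295e-04,
        1.45884676e-02,  2.92682785e-05]), 'tool_pos': array([ 192.50797799, -567.69212053,  230.23198823]), 'tcp_rot': array([-1.79894106e+02, -8.02290499e-03,  1.87267850e+01]), 'ft_force': array([ 0.16199625,  0.64236621, -0.5763278 ]), 'wrist_torque': array([-0.0872686 , -0.00100655,  0.03744172]), 'grip_force': 0.0, 'finger_gap': 85.63646549920689}
scene lever_grip [506.3  22.7 182.8] 0.52
scene key_grip [584.  -39.6 188.8] 0.42
scene rack_center [ 571.  -510.    26.5] 0.83
scene pot_center [526.6 465.2  47.8] 0.83
scene pot_center [506.2  24.1 184.2] 0.21
scene roll_center [695.4  24.3 176.8] 0.84
top lever_grip [506.2  24.7 186.4] 0.65
top key_grip [588.1 -43.1 187.8] 0.47
top rack_center [ 575.1 -514.5   21.1] 0.59
top pot_center [528.5 466.3  47.3] 0.84
top pot_center [507.4  24.1 183.3] 0.36
top roll_center [691.5  21.6 178.9] 0.55
```

View pics/top1.png

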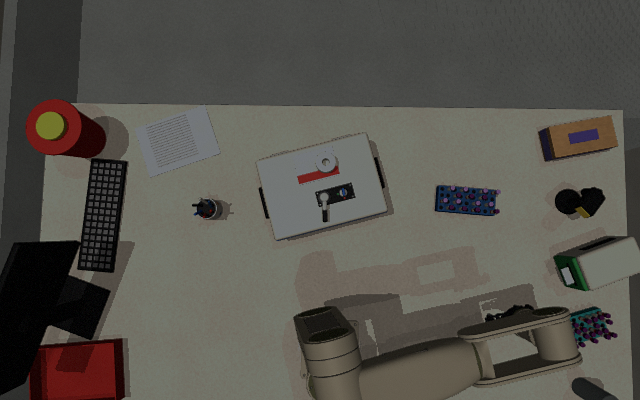

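The top view shows the case at about (320,187), yawed about 15°. The lever runs from hub (324,197) to tip (325,220), the key is at (344,191), the roll at (326,162), the pot at (207,208) and the rack at (467,200). Next I fit the lid from depth.

```bash
cat >> h.py <<'E'
def world(cam,d,tool=None):
    c=eyes.get_calibration(cam);K=np.array(c['intrinsics']);v,u=np.mgrid[0:400,0:640]
    P=np.stack([(u-K[0,2])/K[0,0]*d,(v-K[1,2])/K[1,1]*d,d],-1)
    if cam!='wrist': return (P-np.array(c['t']))@np.array(c['R'])
    M=np.array(c['mount']);from scipy.spatial.transform import Rotation as R
    T=R.from_euler('xyz',tool['tcp_rot'],degrees=True).as_matrix()
    return (P@M[:3,:3].T+M[:3,3])@T.T+tool['tool_pos']
E
python3 - <<'E'
from h import *
p,d=snap('top');W=world('top',d)
ok=(d>0)&(abs(W[...,2]-160)<12)&(W[...,0]>350)&(W[...,0]<850)&(abs(W[...,1])<300)
n,l,st,_=cv2.connectedComponentsWithStats(ok.astype(np.uint8));k=1+st[1:,4].argmax()
pts=W[l==k];print(len(pts),np.median(pts[:,2]))
(cx,cy),wh,a=cv2.minAreaRect(pts[:,:2].astype(np.float32));print(cx,cy,wh,a)
# edge-fit
print('pixel mm',d[187,300]/eyes.get_calibration('top')['intrinsics'][0][0])
a=np.radians(a if wh[0]<wh[1] else a-90)
R=np.array([[np.cos(a),-np.sin(a)],[np.sin(a),np.cos(a)]])
for q in [(-45,0),(-45,-70)]: print(np.degrees(a),R@q+[cx,cy])
print(eyes.get_calibration('wrist')['mount'])
E
```

```text
8987 160.39774622021187
614.8336791992188 40.44261169433594 (300.0183410644531, 419.6190490722656) 15.587303161621094
pixel mm 3.5944263845863635
15.587303161621096 [571.48868307  28.35082479]
15.587303161621096 [590.29812936 -39.07472474]
[[ 6.84027321e-04 -9.48829943e-01 -3.15786749e-01  8.06413380e+01]
 [ 9.99999756e-01  6.94392826e-04  7.96944404e-05 -9.95427670e-01]
 [ 1.43663581e-04 -3.15786726e-01  9.48830187e-01 -1.42167276e+02]
 [ 0.00000000e+00  0.00000000e+00  0.00000000e+00  1.00000000e+00]]
```

Call:
{"api": "apply_moves", "payload": {"rows": [[30, -28, -15, 0, 0, 0], [33, -31, -15, 0, 0, 0], [33, -31, -15, 0, 0, 0], [33, -31, -10, 0, 0, 0], [33, -31, -5, 0, 0, 0]], "fingers": 30}}

```text
time: 1.38
tool_pos: [297.9, -371.2, 292.3]
tcp_rot: [179.9, -0.0, 18.7]
ft_force: [0.1, -0.6, -0.3]
finger_gap: 30.0
grip_force: 0.0
```

Call:
{"api": "apply_moves", "payload": {"rows": [[33, -31, 0, 0, 0, 0], [33, -31, 0, 0, 0, 0], [33, -31, 0, 0, 0, 0], [33, -31, 0, 0, 0, 0], [33, -31, 0, 0, 0, 0]]}}

```text
time: 2.0
tool_pos: [404.3, -171.2, 291.6]
tcp_rot: [180.0, -0.0, 18.7]
ft_force: [0.8, 0.1, 0.7]
finger_gap: 30.0
grip_force: 0.0
```

Call:
{"api": "apply_moves", "payload": {"rows": [[33, -31, 0, 0, 0, 0], [33, -31, 0, 0, 0, 0], [33, -31, 0, 0, 0, 0], [33, -31, 0, 0, 0, 0], [25, -25, 0, 0, 0, 0]]}}

```text
time: 2.62
tool_pos: [505.2, 20.7, 291.4]
tcp_rot: [180.0, -0.0, 18.8]
ft_force: [0.4, 0.1, 0.2]
finger_gap: 30.1
grip_force: 0.0
```

Call:
{"api": "apply_moves", "payload": {"rows": [[0, 0, 0, 0, 0, -0.18], [0, 0, 0, 0, 0, -0.18], [0, 0, 0, 0, 0, -0.18], [0, 0, 0, 0, 0, -0.18], [0, 0, 0, 0, 0, -0.18]]}}

```text
time: 3.25
tool_pos: [504.6, 19.0, 291.4]
tcp_rot: [180.0, -0.0, 70.6]
ft_force: [-0.1, -0.1, 0.7]
finger_gap: 30.1
grip_force: 0.0
```

Call:
{"api": "apply_moves", "payload": {"rows": [[0, 0, 0, 0, 0, -0.18], [0, 0, 0, 0, 0, -0.18], [0, 0, 0, 0, 0, -0.18], [0, 0, 0, 0, 0, -0.18], [0, 0, 0, 0, 0, -0.18]]}}

```text
time: 3.88
tool_pos: [504.6, 19.0, 291.4]
tcp_rot: [180.0, 0.0, 122.2]
ft_force: [-0.3, -0.0, 0.3]
finger_gap: 29.8
grip_force: 0.0
```

Call:
{"api": "apply_moves", "payload": {"rows": [[0, 0, 0, 0, 0, -0.18], [0, 0, 0, 0, 0, -0.18], [0, 0, 0, 0, 0, -0.18], [0, 0, 0, 0, 0, -0.18], [0, 0, 0, 0, 0, -0.18]]}}

```text
time: 4.5
tool_pos: [504.6, 19.0, 291.4]
tcp_rot: [180.0, 0.0, 173.8]
ft_force: [-0.3, 0.1, -0.3]
finger_gap: 30.0
grip_force: 0.0
```

```bash
python3 - <<'E'
from h import *
s=sense();p,d=snap('wrist','w1.png');W=world('wrist',d,s)
for n in ['lever_grip','key_grip']:
    for r in models.place_of(n,'wrist')[:2]: print(n,np.round(r['xyz'],1),round(r['confidence'],2))
print('lid z',np.median(W[...,2][abs(W[...,2]-160)<10]))
ax=np.array([571.5,28.4]);kx=np.array([590.3,-39.1])
def fit(m,nm):
    q=W[m][:,:2].astype(np.float32);
    if len(q)<20: print(nm,'few');return
    print(nm,len(q),cv2.minAreaRect(q),'z',np.median(W[m][:,2]))
z=W[...,2];rx=np.hypot(W[...,0]-ax[0],W[...,1]-ax[1]);rk=np.hypot(W[...,0]-kx[0],W[...,1]-kx[1])
fit((d>0)&(z>188)&(z<203)&(rx>25)&(rx<95)&(rk>40),'lever')
fit((d>0)&(z>190)&(z<203)&(rx<24),'hub')
fit((d>0)&(z>197)&(z<210)&(rk<25),'bow')
E
```

```text
lever_grip [503.   19.8 186.7] 0.55
lid z 159.5892690364689
lever 1735 ((573.1719970703125, 17.37596893310547), (183.96595764160156, 41.791812896728516), 4.432901859283447) z 193.55823580278818
hub 805 ((565.706298828125, 25.351438522338867), (26.888429641723633, 36.349491119384766), 84.91586303710938) z 195.22253996712845
bow few
```

View pics/w1.png

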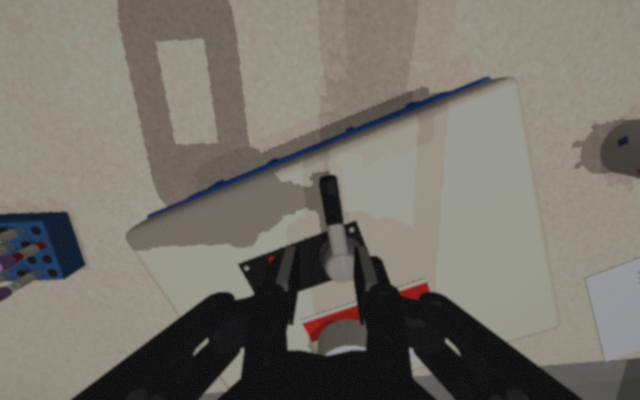

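The wrist view shows the lever bar from its tip (330,178) to the hub (341,262), with the grip dark. The fingers hide the key and part of the hub. I fit the bar alone.

```bash
python3 - <<'E'
from h import *
s=sense();p,d=snap('wrist');W=world('wrist',d,s);z=W[...,2]
m=((d>0)&(z>184)&(z<201)).astype(np.uint8);m[255:]=0;m[:,:290]=0;m[:,380:]=0
n,l,st,_=cv2.connectedComponentsWithStats(m);k=1+st[1:,4].argmax();q=W[l==k];print(st[k],np.median(q[:,2]))
print(cv2.minAreaRect(q[:,:2].astype(np.float32)))
c=q[:,:2].mean(0);v=np.linalg.svd(q[:,:2]-c)[2][0] if len(q)<4000 else None;v=v*np.sign(-v[0])
print(c,v,'heading',np.degrees(np.arctan2(v[1],v[0]))%360)
t=(q[:,:2]-c)@v;tip=c+v*np.percentile(t,99.5);print('tip',tip,'axis',tip-88*v,'grip',tip-23*v)
E
```

```text
[ 319  176   35   79 1440] 193.34362357967458
((518.9163818359375, 26.11565399169922), (76.59383392333984, 24.433473587036133), 1.9768685102462769)
[515.8861893   25.32618338] [-0.9977553  -0.06696531] heading 183.8397028030641
tip [480.91210879  22.97886437] axis [568.7145756   28.87181127] grip [503.8604808  24.5190664]
```

Call:
{"api": "apply_moves", "payload": {"rows": [[-0.3, 5.3, 0, 0, 0, -0.175], [0, 0, 30, 0, 0, 0], [0, 0, 30, 0, 0, 0], [0, 0, 20, 0, 0, 0], [0, 0, 10, 0, 0, 0]], "fingers": 32, "grip_force": 20}}

```text
time: 5.32
tool_pos: [505.0, 24.2, 200.1]
tcp_rot: [180.0, -0.1, -176.6]
ft_force: [0.4, 0.1, -0.1]
finger_gap: 32.2
grip_force: 0.0
```

Call:
{"api": "apply_moves", "payload": {"rows": [[0, 0, 10, 0, 0, 0], [0, 0, 8, 0, 0, 0], [0, 0, 7, 0, 0, 0], [0, 0, 5, 0, 0, 0], [0, 0, 0, 0, 0, 0]]}}

```text
time: 5.95
tool_pos: [505.3, 24.2, 171.0]
tcp_rot: [180.0, -0.0, -176.6]
ft_force: [-0.5, 0.5, 0.5]
finger_gap: 32.0
grip_force: 0.0
```

Call:
{"api": "apply_moves", "payload": {"rows": [[0, 0, 0, 0, 0, 0], [-0.1, 3.57, 0, 0, 0, 0.055], [-0.1, 3.57, 0, 0, 0, 0.055], [-0.1, 3.57, 0, 0, 0, 0.055], [-0.1, 3.57, 0, 0, 0, 0.055]], "fingers": 24}}

```text
time: 6.58
tool_pos: [506.7, 37.6, 171.8]
tcp_rot: [-179.9, 0.1, 170.7]
ft_force: [1.7, -4.5, -0.1]
finger_gap: 24.1
grip_force: 2.3
```

Call:
{"api": "apply_moves", "payload": {"rows": [[-0.1, 3.57, 0, 0, 0, 0.055], [-0.1, 3.57, 0, 0, 0, 0.055], [-0.1, 3.57, 0, 0, 0, 0.055], [-0.1, 3.57, 0, 0, 0, 0.055], [-0.1, 3.57, 0, 0, 0, 0.055]]}}

```text
time: 7.2
tool_pos: [512.0, 54.4, 171.7]
tcp_rot: [-179.9, 0.1, 155.0]
ft_force: [0.8, -5.3, -1.4]
finger_gap: 23.9
grip_force: 2.5
```

Call:
{"api": "apply_moves", "payload": {"rows": [[-0.1, 3.57, 0, 0, 0, 0.055], [-0.1, 3.57, 0, 0, 0, 0.055], [-0.1, 3.57, 0, 0, 0, 0.055], [-0.1, 3.57, 0, 0, 0, 0.055], [-0.05, 2, 0, 0, 0, 0.03]]}}

```text
time: 7.82
tool_pos: [520.6, 68.0, 171.8]
tcp_rot: [-179.9, 0.1, 140.7]
ft_force: [0.3, -6.7, 0.2]
finger_gap: 24.1
grip_force: 2.6
```

Call:
{"api": "apply_moves", "payload": {"rows": [[0, 0.4, 0, 0, 0, 0.006], [0, 0.4, 0, 0, 0, 0.006], [0, 0.4, 0, 0, 0, 0.006], [0, 0.4, 0, 0, 0, 0.006], [0, 0, 0, 0, 0, 0]]}}

```text
time: 8.45
tool_pos: [521.5, 69.2, 171.8]
tcp_rot: [-179.9, 0.1, 139.4]
ft_force: [-0.5, -6.9, 0.2]
finger_gap: 24.2
grip_force: 2.4
```

Call:
{"api": "apply_moves", "payload": {"rows": [[0, 0.9, 0, 0, 0, 0.014], [0, 0.9, 0, 0, 0, 0.014], [0, 0.9, 0, 0, 0, 0.014], [0, 0.9, 0, 0, 0, 0.014], [0, 0.6, 0, 0, 0, 0.009]]}}

```text
time: 9.07
tool_pos: [524.3, 72.2, 171.7]
tcp_rot: [-179.9, 0.1, 135.6]
ft_force: [-1.1, -7.3, 0.0]
finger_gap: 24.3
grip_force: 2.6
```

Call:
{"api": "apply_moves", "payload": {"rows": [[0, 0.45, 0, 0, 0, 0.007], [0, 0.45, 0, 0, 0, 0.007], [0, 0.45, 0, 0, 0, 0.007], [0, 0.45, 0, 0, 0, 0.007], [0, 0.2, 0, 0, 0, 0.003]]}}

```text
time: 9.7
tool_pos: [525.7, 73.5, 171.8]
tcp_rot: [-179.9, 0.1, 133.8]
ft_force: [0.2, -7.3, 0.3]
finger_gap: 23.9
grip_force: 2.6
```

Call:
{"api": "apply_moves", "payload": {"rows": [[0, 0.45, 0, 0, 0, 0.007], [0, 0.45, 0, 0, 0, 0.007], [0, 0.45, 0, 0, 0, 0.007], [0, 0.45, 0, 0, 0, 0.007], [0, 0.2, 0, 0, 0, 0.003]]}}

```text
time: 10.32
tool_pos: [527.1, 74.9, 171.7]
tcp_rot: [-179.9, 0.1, 132.1]
ft_force: [-0.5, -7.3, 0.8]
finger_gap: 24.1
grip_force: 2.6
```

Call:
{"api": "apply_moves", "payload": {"rows": [[0, 0.45, 0, 0, 0, 0.007], [0, 0.45, 0, 0, 0, 0.007], [0, 0.45, 0, 0, 0, 0.007], [0, 0.45, 0, 0, 0, 0.007], [0, 0.2, 0, 0, 0, 0.003]]}}

```text
time: 10.95
tool_pos: [528.6, 76.2, 171.7]
tcp_rot: [-179.9, 0.1, 130.3]
ft_force: [-1.8, -7.0, 1.1]
finger_gap: 23.8
grip_force: 2.7
```

Call:
{"api": "apply_moves", "payload": {"rows": [[0, 0.45, 0, 0, 0, 0.007], [0, 0.45, 0, 0, 0, 0.007], [0, 0.45, 0, 0, 0, 0.007], [0, 0.45, 0, 0, 0, 0.007], [0, 0.2, 0, 0, 0, 0.003]]}}

```text
time: 11.58
tool_pos: [530.0, 77.4, 171.7]
tcp_rot: [-179.9, 0.1, 128.5]
ft_force: [-1.0, -7.8, 1.2]
finger_gap: 23.8
grip_force: 3.1
```

Call:
{"api": "apply_moves", "payload": {"rows": [[0, 0.45, 0, 0, 0, 0.007], [0, 0.45, 0, 0, 0, 0.007], [0, 0.45, 0, 0, 0, 0.007], [0, 0.45, 0, 0, 0, 0.007], [0, 0.2, 0, 0, 0, 0.003]]}}

```text
time: 12.2
tool_pos: [531.1, 78.1, 171.7]
tcp_rot: [-179.8, 0.1, 126.7]
ft_force: [-5.0, -9.5, 3.1]
finger_gap: 24.1
grip_force: 5.0
```

Call:
{"api": "apply_moves", "payload": {"rows": [[0, 0.3, 0, 0, 0, 0.004], [0, 0.3, 0, 0, 0, 0.004], [0, 0.2, 0, 0, 0, 0.003], [0, 0, 0, 0, 0, 0], [0, 0, 0, 0, 0, 0]]}}

```text
time: 12.82
tool_pos: [531.5, 78.4, 171.7]
tcp_rot: [-179.8, 0.1, 126.1]
ft_force: [-6.1, -10.5, 4.6]
finger_gap: 24.1
grip_force: 5.6
```

Call:
{"api": "apply_moves", "payload": {"rows": [[0, 0, 0, 0, 0, 0], [0, 0, -10, 0, 0, 0], [0, 0, -30, 0, 0, 0], [0, 0, -40, 0, 0, 0], [0, 0, -40, 0, 0, 0]], "fingers": 36}}

```text
time: 13.45
tool_pos: [532.1, 81.0, 293.4]
tcp_rot: [179.9, 0.0, 126.2]
ft_force: [0.3, 0.0, -0.5]
finger_gap: 36.2
grip_force: 0.0
```

Call:
{"api": "apply_moves", "payload": {"rows": [[-26, -4.3, 0, 0, 0, 0], [-26, -4.3, 0, 0, 0, 0], [-26, -4.3, 0, 0, 0, 0], [-26, -4.3, 0, 0, 0, 0], [-26, -4.3, 0, 0, 0, 0]]}}

```text
time: 14.08
tool_pos: [592.1, -37.6, 292.2]
tcp_rot: [179.9, 0.0, 126.2]
ft_force: [-0.3, -0.2, -0.9]
finger_gap: 35.9
grip_force: 0.0
```

Call:
{"api": "apply_moves", "payload": {"rows": [[0, 0, 0, 0, 0, -0.18], [0, 0, 0, 0, 0, -0.18], [0, 0, 0, 0, 0, -0.18], [0, 0, 0, 0, 0, -0.18], [0, 0, 0, 0, 0, -0.18]]}}

```text
time: 14.7
tool_pos: [591.8, -37.2, 291.8]
tcp_rot: [180.0, 0.0, 178.1]
ft_force: [0.2, 0.2, -0.3]
finger_gap: 35.9
grip_force: 0.0
```

Call:
{"api": "apply_moves", "payload": {"rows": [[0, 0, 0, 0, 0, -0.18], [0, 0, 0, 0, 0, -0.1], [0, 0, 0, 0, 0, 0], [0, 0, 0, 0, 0, 0], [0, 0, 0, 0, 0, 0]]}}

```text
time: 15.32
tool_pos: [591.5, -37.0, 291.4]
tcp_rot: [-180.0, 0.0, -166.3]
ft_force: [0.1, -0.1, -1.0]
finger_gap: 36.4
grip_force: 0.0
```

```bash
python3 - <<'E'
from h import *
s=sense();print(s['tool_pos'],s['tcp_rot'],s['ft_force'],s['wrist_torque'])
p,d=snap('wrist','w2.png');W=world('wrist',d,s);z=W[...,2]
for n in ['lever_grip','key_grip']:
    for r in models.place_of(n,'wrist')[:2]: print(n,np.round(r['xyz'],1),round(r['confidence'],2))
def pca(m,nm):
    q=W[m];c=q[:,:2].mean(0);v=np.linalg.svd(q[:,:2]-c,full_matrices=False)[2][0]
    print(nm,len(q),c,np.degrees(np.arctan2(v[1],v[0]))%180,cv2.minAreaRect(q[:,:2].astype(np.float32)),np.median(q[:,2]))
hsv=cv2.cvtColor(p,cv2.COLOR_RGB2HSV)
m=(d>0)&(np.hypot(W[...,0]-590,W[...,1]+39)<22)&(z>197)&(z<208);pca(m,'bow top')
m=(d>0)&(np.hypot(W[...,0]-590,W[...,1]+39)<25)&(hsv[...,0]>95)&(hsv[...,0]<130)&(hsv[...,1]>100);pca(m,'blue')
E
```

```text
[591.49735975 -37.02573298 291.3739641 ] [-1.79999943e+02  2.56680818e-03 -1.66310924e+02] [ 0.14800944 -0.08067132 -0.95860538] [-0.02450852 -0.02982827  0.03115953]
lever_grip [524.   68.6 187.2] 0.81
key_grip [590.1 -40.2 192.8] 0.71
bow top 293 [586.77397195 -39.69653695] 11.703740708135916 ((587.5303344726562, -39.85913848876953), (25.817628860473633, 8.703352928161621), 13.681748390197754) 201.98560086128447
blue 303 [585.75912848 -40.16140397] 12.550082721207517 ((594.6866455078125, -43.390052795410156), (37.918365478515625, 20.149269104003906), 15.838288307189941) 201.9480522832293
```

View pics/w2.png

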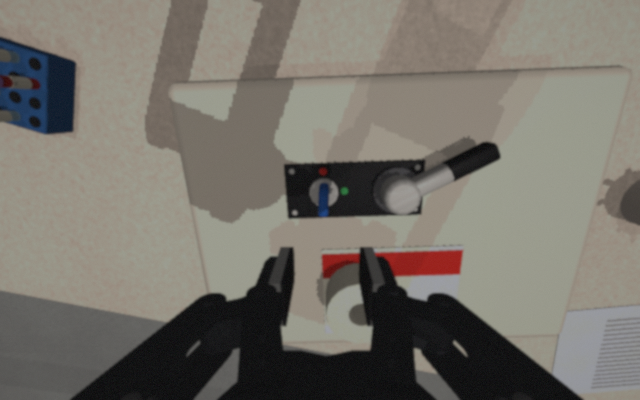

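The wrist view shows the blue bow at (323,200), almost along case x and clear of the fingers. The lever is swung to about (475,165) and the roll is undisturbed. Descending on the key next.

Call:
{"api": "apply_moves", "payload": {"rows": [[3.5, -1.8, 10, 0, 0, 0], [0, 0, 30, 0, 0, 0], [0, 0, 25, 0, 0, 0], [0, 0, 10, 0, 0, 0], [0, 0, 5, 0, 0, 0]], "fingers": 36}}

```text
time: 16.1
tool_pos: [588.2, -39.6, 210.8]
tcp_rot: [180.0, -0.0, -166.2]
ft_force: [0.0, 0.2, 0.6]
finger_gap: 36.1
grip_force: 0.0
```

Call:
{"api": "apply_moves", "payload": {"rows": [[0, 0, 10, 0, 0, 0], [0, 0, 10, 0, 0, 0], [0, 0, 10, 0, 0, 0], [0, 0, 6, 0, 0, 0], [0, 0, 0, 0, 0, 0]]}}

```text
time: 16.73
tool_pos: [588.1, -39.5, 174.5]
tcp_rot: [180.0, -0.1, -166.2]
ft_force: [-0.4, 0.0, -0.0]
finger_gap: 35.9
grip_force: 0.0
```

Call:
{"api": "apply_moves", "payload": {"rows": [[0, 0, 0, 0, 0, 0], [0, 0, 0, 0, 0, 0], [0, 0, 0, 0, 0, 0], [0, 0, 0, 0, 0, 0], [0, 0, 0, 0, 0, 0]], "fingers": 12}}

```text
time: 17.35
tool_pos: [588.5, -39.6, 175.3]
tcp_rot: [-180.0, 0.0, -166.2]
ft_force: [0.4, -0.0, 0.3]
finger_gap: 12.0
grip_force: 0.0
```

```bash
python3 - <<'E'
from h import *
s=sense();print(s['tool_pos'],s['tcp_rot'],s['ft_force'],s['wrist_torque'],s['finger_gap'],s['grip_force'])
p,d=snap('wrist','w3.png');p,d=snap('scene','s3.png')
E
```

```text
[588.48943825 -39.55006422 175.3433932 ] [-1.79999953e+02  3.71778266e-03 -1.66237311e+02] [ 0.36395597 -0.01332045  0.34607382] [-0.04436808  0.04485212  0.01591436] 11.95174372552067 0.0
```

View pics/w3.png

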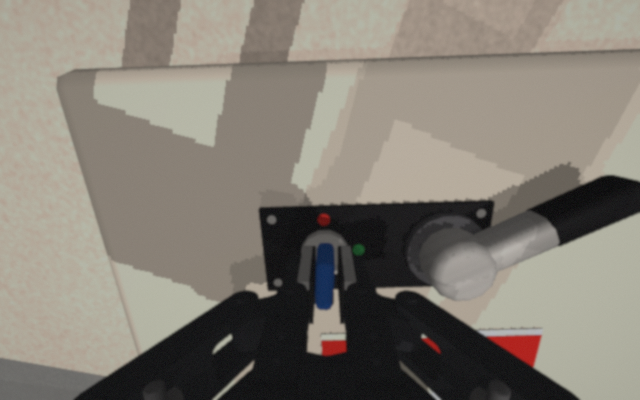

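The bow at (324,275) sits between the pads, well centred. Closing on it gently.

Call:
{"api": "apply_moves", "payload": {"rows": [[0, 0, 0, 0, 0, 0], [0, 0, 0, 0, 0, 0], [0, 0, 0, 0, 0, 0], [0, 0, 0, 0, 0, 0], [0, 0, 0, 0, 0, 0]], "fingers": 7, "grip_force": 20}}

```text
time: 18.08
tool_pos: [588.7, -40.4, 175.4]
tcp_rot: [-179.9, 0.0, -166.3]
ft_force: [1.3, -5.2, -0.3]
finger_gap: 8.8
grip_force: 20.8
```

Call:
{"api": "apply_moves", "payload": {"rows": [[0, 0, 0, 0, 0, 0.06], [0, 0, 0, 0, 0, 0.06], [0, 0, 0, 0, 0, 0.06], [0, 0, 0, 0, 0, 0.06], [0, 0, 0, 0, 0, 0]]}}

```text
time: 18.7
tool_pos: [588.7, -40.4, 175.4]
tcp_rot: [-179.9, 0.0, 179.9]
ft_force: [1.0, -5.0, -0.8]
finger_gap: 8.6
grip_force: 20.8
```

```bash
python3 - <<'E'
from h import *
s=sense();print(s['tool_pos'],s['tcp_rot'],s['ft_force'],s['wrist_torque'],s['finger_gap'],s['grip_force'])
E
```

```text
[588.70967687 -40.44525422 175.43519272] [-1.79928066e+02  3.63793815e-02  1.79927783e+02] [ 1.03969137 -5.04135701 -0.80373882] [-0.8981417  -0.24748486  0.01307337] 8.615325790552529 20.78854590654373
```

Call:
{"api": "apply_moves", "payload": {"rows": [[0, -0.9, 0, 0, 0, 0.09], [0, 0, 0, 0, 0, 0.09], [0, 0, 0, 0, 0, 0.09], [0, 0, 0, 0, 0, 0.09], [0, 0, 0, 0, 0, 0.09]]}}

```text
time: 19.32
tool_pos: [588.7, -40.6, 175.4]
tcp_rot: [180.0, 0.0, 154.1]
ft_force: [0.9, -3.2, 0.1]
finger_gap: 8.4
grip_force: 20.8
```

```bash
python3 - <<'E'
from h import *
s=sense();print(s['tool_pos'],s['tcp_rot'],s['ft_force'],s['wrist_torque'],s['finger_gap'],s['grip_force'])
E
```

```text
[588.70116495 -40.64475925 175.43026225] [1.79998861e+02 3.60236572e-02 1.54054748e+02] [ 0.89553442 -3.16295499  0.05134036] [-0.44032823 -0.23504718  0.02324979] 8.430178092499952 20.78915387392044
```

Call:
{"api": "apply_moves", "payload": {"rows": [[0, 0, 0, 0, 0, 0.02], [0, 0, 0, 0, 0, 0.02], [0, 0, 0, 0, 0, 0.02], [0, 0, 0, 0, 0, 0.02], [0, 0, 0, 0, 0, 0.01]]}}

```text
time: 19.95
tool_pos: [588.7, -40.6, 175.4]
tcp_rot: [180.0, 0.0, 149.0]
ft_force: [2.1, -4.6, -0.0]
finger_gap: 8.8
grip_force: 20.8
```

```bash
python3 - <<'E'
from h import *
s=sense();print(s['tcp_rot'],s['ft_force'],s['wrist_torque'],s['finger_gap'],s['grip_force'])
E
```

```text
[1.79997356e+02 3.11407984e-02 1.49031258e+02] [ 2.11871568 -4.62282846 -0.02523653] [-0.62057122 -0.51327487  0.0452185 ] 8.847716342150614 20.774416029453278
```

Call:
{"api": "apply_moves", "payload": {"rows": [[0, 0, 0, 0, 0, 0.01], [0, 0, 0, 0, 0, 0.01], [0, 0, 0, 0, 0, 0.01], [0, 0, 0, 0, 0, 0], [0, 0, 0, 0, 0, 0]]}}

```text
time: 20.58
tool_pos: [588.7, -40.7, 175.4]
tcp_rot: [180.0, 0.0, 147.3]
ft_force: [3.8, -4.1, -0.1]
finger_gap: 8.3
grip_force: 20.8
```

```bash
python3 - <<'E'
from h import *
s=sense();print(s['tcp_rot'],s['ft_force'],s['wrist_torque'],s['finger_gap'],s['grip_force'])
E
```

```text
[1.79997157e+02 3.08991969e-02 1.47337354e+02] [ 3.84365149 -4.11580116 -0.05759848] [-0.6506954  -0.55120548 -0.06197487] 8.279357834194073 20.825058817863464
```

Call:
{"api": "apply_moves", "payload": {"rows": [[0, 0, 0, 0, 0, 0.01], [0, 0, 0, 0, 0, 0.01], [0, 0, 0, 0, 0, 0.01], [0, 0, 0, 0, 0, 0], [0, 0, 0, 0, 0, 0]]}}

```text
time: 21.2
tool_pos: [588.6, -40.6, 175.4]
tcp_rot: [180.0, 0.0, 145.6]
ft_force: [3.0, -3.9, -1.2]
finger_gap: 8.4
grip_force: 20.8
```

```bash
python3 - <<'E'
from h import *
s=sense();print(s['tcp_rot'],s['ft_force'],s['wrist_torque'],s['finger_gap'],s['grip_force'])
E
```

```text
[1.79998263e+02 2.77689586e-02 1.45621192e+02] [ 2.98694254 -3.88743291 -1.15483076] [-0.64814639 -0.48171842  0.01213997] 8.437620163941675 20.823369026184082
```

Call:
{"api": "apply_moves", "payload": {"rows": [[0, 0, 0, 0, 0, 0.03], [0, 0, 0, 0, 0, 0.03], [0, 0, 0, 0, 0, 0.03], [0, 0, 0, 0, 0, 0.03], [0, 0, 0, 0, 0, 0]]}}

```text
time: 21.82
tool_pos: [588.6, -40.7, 175.4]
tcp_rot: [180.0, 0.0, 138.7]
ft_force: [3.8, -4.1, 0.0]
finger_gap: 8.7
grip_force: 20.8
```

```bash
python3 - <<'E'
from h import *
s=sense();print(s['tcp_rot'],s['ft_force'],s['wrist_torque'],s['finger_gap'],s['grip_force'])
E
```

```text
[1.79996629e+02 2.90765901e-02 1.38718017e+02] [ 3.80100246 -4.08363415  0.02983766] [-0.70960858 -0.54715676 -0.01304025] 8.674946075093684 20.847187042236328
```

Call:
{"api": "apply_moves", "payload": {"rows": [[0, 0, 0, 0, 0, 0.07], [0, 0, 0, 0, 0, 0.07], [0, 0, 0, 0, 0, 0.07], [0, 0, 0, 0, 0, 0.07], [0, 0, 0, 0, 0, 0.05]]}}

```text
time: 22.45
tool_pos: [588.6, -40.7, 175.4]
tcp_rot: [180.0, 0.0, 119.7]
ft_force: [2.6, -4.9, 0.2]
finger_gap: 8.4
grip_force: 20.8
```

```bash
python3 - <<'E'
from h import *
s=sense();print(s['tcp_rot'],s['ft_force'],s['wrist_torque'],s['finger_gap'],s['grip_force'])
E
```

```text
[1.79993916e+02 3.27835966e-02 1.19730886e+02] [ 2.64653927 -4.88844385  0.20517563] [-0.68660827 -0.4666458   0.05156072] 8.36905533836648 20.825575590133667
```

Call:
{"api": "apply_moves", "payload": {"rows": [[0, 0, 0, 0, 0, 0.02], [0, 0, 0, 0, 0, 0.02], [0, 0, 0, 0, 0, 0.02], [0, 0, 0, 0, 0, 0.01], [0, 0, 0, 0, 0, 0]]}}

```text
time: 23.08
tool_pos: [588.6, -40.7, 175.4]
tcp_rot: [180.0, 0.0, 115.8]
ft_force: [2.3, -4.2, -0.1]
finger_gap: 8.6
grip_force: 20.9
```

```bash
python3 - <<'E'
from h import *
s=sense();print(s['tcp_rot'],s['ft_force'],s['wrist_torque'],s['finger_gap'],s['grip_force'])
E
```

```text
[1.79994447e+02 2.75009657e-02 1.15817748e+02] [ 2.30049896 -4.18878863 -0.0789162 ] [-0.73470108 -0.40899113 -0.0068061 ] 8.644487898384682 20.8564755320549
```

Call:
{"api": "apply_moves", "payload": {"rows": [[0, 0, 0, 0, 0, 0.01], [0, 0, 0, 0, 0, 0.01], [0, 0, 0, 0, 0, 0.01], [0, 0, 0, 0, 0, 0], [0, 0, 0, 0, 0, 0]]}}

```text
time: 23.7
tool_pos: [588.6, -40.7, 175.4]
tcp_rot: [180.0, 0.0, 114.1]
ft_force: [2.2, -4.4, -0.1]
finger_gap: 8.6
grip_force: 20.9
```

```bash
python3 - <<'E'
from h import *
s=sense();print(s['tcp_rot'],s['ft_force'],s['wrist_torque'],s['finger_gap'],s['grip_force'])
E
```

```text
[1.79993744e+02 2.82827431e-02 1.14107016e+02] [ 2.24169355 -4.4223407  -0.1031273 ] [-0.78809881 -0.4508688  -0.02451653] 8.622806627193436 20.858899354934692
```

Call:
{"api": "apply_moves", "payload": {"rows": [[0, 0, 0, 0, 0, 0], [0, 0, 0, 0, 0, 0], [0, 0, 0, 0, 0, 0], [0, 0, -5, 0, 0, 0], [0, 0, -10, 0, 0, 0]], "fingers": 34}}

```text
time: 24.32
tool_pos: [588.2, -40.4, 190.4]
tcp_rot: [-180.0, -0.0, 114.1]
ft_force: [0.6, -0.5, -0.4]
finger_gap: 34.0
grip_force: 0.0
```

Call:
{"api": "apply_moves", "payload": {"rows": [[0, 0, -20, 0, 0, 0], [0, 0, -25, 0, 0, 0], [0, 0, -30, 0, 0, 0], [0, 0, -30, 0, 0, 0], [0, 0, 0, 0, 0, 0]]}}

```text
time: 24.95
tool_pos: [590.2, -40.7, 300.5]
tcp_rot: [179.6, 0.2, 114.1]
ft_force: [0.5, 0.7, 0.2]
finger_gap: 33.9
grip_force: 0.0
```

```bash
python3 - <<'E'
from h import *
s=sense();p,d=snap('wrist','w4.png');W=world('wrist',d,s);z=W[...,2]
m=(d>0)&(np.hypot(W[...,0]-588,W[...,1]+40)<22)&(z>197)&(z<208);q=W[m][:,:2].astype(np.float32)
print(len(q),cv2.minAreaRect(q),s['ft_force'])
for c in ['top','scene']:
    snap(c)
    for n in ['rack_center','pot_center','roll_center','lever_grip']: print(c,n,[np.round(r['xyz']) for r in models.place_of(n,c)[:1]])
E
```

```text
293 ((587.9154663085938, -39.949913024902344), (9.03073787689209, 26.3325252532959), 24.2429256439209) [0.47466678 0.67728867 0.22874643]
top rack_center [array([ 577., -518.,   19.])]
top pot_center [array([527., 468.,  47.])]
top roll_center [array([694.,  21., 179.])]
top lever_grip [array([531.,  74., 184.])]
scene rack_center [array([584., -42., 190.])]
scene pot_center [array([524., 468.,  49.])]
scene roll_center [array([697.,  23., 177.])]
scene lever_grip [array([532.,  74., 184.])]
```

View pics/w4.png

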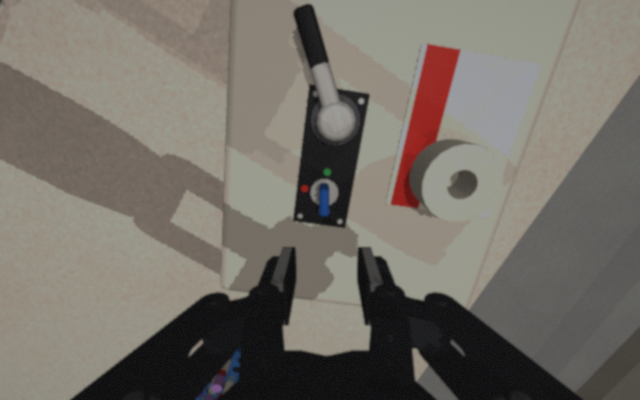

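The bow at (324,200) now points at the green mark, at about 1.42 rad. The lever is home at (313,40), the bystanders are in place, and the gripper is clear.

```bash
python3 -c "
from bench import job
print(job.hand_in())"
```

```text
the job is handed in; nothing more can be done
None
```

The lever is home against its stop, the key is turned to about 1.42 rad (locked), the bystanders are in place, and the job is handed in; the hand-in returned no verdict.

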